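# Ring the call bell and point out the oil brush and its ramekin

## Robot

A 6-joint arm with a two-finger parallel gripper is mounted at the origin on a cart in front of the work surface, level with it; the furniture and walls round the work are solid. World frame = base frame: x ahead of the robot, y to its left, z up, the work surface at z = 0. Lengths are in mm, angles in rad, forces in N, time in s.
With the tool pointing down it reaches from about 275 to 975 mm from the base axis. Payload 8.4 kg.
Tool frame: the origin (TCP) lies between the finger pads, 19 mm behind the fingertips; this is the grasp point; z points along the fingers, y is the line along which they close (so a half turn about z gives the same grasp; the last joint's range is limited). The gripper opens to 92 mm and grips with 3 to 60 N. Pads are 20 mm wide; open, the fingers measure 128 mm over their backs; the gripper's body (75 mm by 189 mm) begins 69 mm behind the grasp point.
Start: joints at [-0.002, 0.353, 1.633, -0, 1.155, -0.002], TCP at [625.002, -0, 233.283] pointing down, gripper open.
Joint ranges: [-2.63, 2.63], [-0.92, 2.1], [0.06, 2.66], [-1.3, 4.44], [0, 2.69], [-3.02, 3.02]. Speed limits (rad/s): [2.22, 2.22, 2.79, 3.14, 3.14, 3.14].

## Interface

Orientations are given as a unit quaternion [x, y, z, w].
In Python, from rig import bot, eyes gives the robot as it stands.
- The arm moves only by the shell command python3 -m inch 'ROWS'. ROWS is JSON, a list of rows, each a list of 3 entries, a list of its own where there are three numbers: the turn, a rotation vector about the tool's x, y, z in degrees, then the shift along the tool's x, y, z in cm, then the gripper command: -1 is fully open, 1 is shut, values between are in proportion. In form: [[[rx, ry, rz], [tx, ty, tz], hand], ...]. A call has 1 to 8 rows; each row is the pose to reach, as a shift and turn from the pose commanded when the call began, along the tool's axes at that moment; what a row does not reach only later rows make up. A row lasts 1/10 s, in which the tool goes at most 50 mm and 8.59 degrees, less where a joint would pass 70% of its speed; a pose out of reach is approached as far as the arm can. A call with a gripper value outside its range is refused whole. The fingers move at their own pace and stop on an object; the grip force is fixed at half the most. Time passes only in rows, so rows that repeat a pose let the fingers close. It gives the time, the measured TCP pose, the force, the opening and the grip force at its end, in the units of the state.
- bot.get_state(): the state, without advancing time (a new reading comes with each control period).
- eyes.grab_frame(name): name is "scene" or "side" or "wrist"; returns a dict with "image" (384x512x3 uint8, blue, green, red), "intrinsics" (3x3 intrinsics, pixels), "distortion" ([k1, k2, p1, p2, k3] as OpenCV has them; the pictures are not rectified), "cam_to_world" (4x4, takes a point from camera to world coordinates). Camera axes: x right, y up, looking along -z (the intrinsics and any distortion apply to the point x, -y, -z); pixel columns grow to the right and rows downward; lengths in mm; the calibration is good to about 2 mm. A picture is of the moment at which its call begins. There is no depth.
- bot.finish_job(): hands the job in; it is judged then, once.
Trained networks look in a picture, given as the dict that the camera call returned (one of the last four; its "shot" number tells which), for a name from the list of things; names that differ only in an ending like _2 or _b are one class to them, and where a whole thing is asked for, a point or a joint stands for the part that bears it (a point fixed in the world has none). Each returns a list of dicts, best first, with "score" (0 to 1); they miss things now and then, are a little off and sometimes report something else, mostly with a low value. They report only what shows in the picture. A call takes as long as a camera call. They do not tell look-alikes from the thing itself.
- eyes.silhouettes(query, picture): "region" (384x512 bool, what is visible of it) and "location" ([column, row] as shares, 0 to 1, of the picture: columns of its width, rows of its height, amid what is visible of it).
- eyes.place_of(query, picture): "location" ([column, row] as shares, 0 to 1, of the picture: columns of its width, rows of its height: a listed point, or the origin of a listed thing).
The state is a dict: "time": time; "q": joint angles; "qd": joint speeds; "joint_torque": joint torques, N m; "position": TCP position; "tool_rot": TCP orientation; "contact_force": force on the tool from outside, world axes, zero at the start; "moment": the same for the moment, N m; "gripper_width": finger opening in mm; "gripper_force": force on a finger pad.
Only numpy, scipy, OpenCV 4.12 (cv2) and the standard library are available. Lean on these libraries where they do the work, as an engineer would, in place of code of your own. Each camera call takes 0.05 s, during which the arm holds its last target. There are 200 camera calls.

## Task

Call the kitchen hand by pressing the plunger of the call bell down with the fingertips and letting it up again. Then show which dish the brush goes in: point at the oil brush with the fingertips a few centimetres above it, keep still there for two seconds, then point in the same way at the middle of the ramekin on the right, in the group with the bell (not the one at the left end of the back edge), and finish there, still pointing down at it. Touch and move nothing but the bell, and stay well above the spoon, thermometer, salt pot and timer, so that it is never unclear what is meant.

Things in the scene. Friction and masses are not known exactly. Their poses are not given: they have to be found in the camera images.
- call_bell: Service call bell fixed to the table: round black foot 80 mm across, steel dome, brass plunger on top. Origin at the centre of its underside on the table, z up. Dome and collar are 45 mm high; the plunger's top stands 64 mm above the table when up.
- plunger_top (a point): Centre of the flat top of the bell's brass plunger (24 mm across); it goes down with the plunger.
- bell_plunger (a joint): Travel of the bell's plunger, straight down: 0 up, 0.006 m fully down. The spring takes 1.5 N to start and 4.5 N fully down and pushes it up again when released; 0.004 m or more rings the bell.
- oil_brush: Oil brush, wooden handle and pale bristles, lying flat, 232 x 39 x 14 mm. Origin at the centre of its underside on the table; x along its length, y across, z up. Loose.
- tasting_spoon: Steel tasting spoon lying flat, 188 x 38 x 15 mm. Origin at the centre of its underside; x along its length, z up. Loose bystander.
- probe_thermometer: White probe thermometer with a thin steel probe, lying flat, 218 x 36 x 21 mm. Origin at the centre of its underside; x along its length, z up. Loose bystander.
- ramekin: White round open dish, 72 mm across and 45 mm high, in the group of the bell, timer and salt pot to the right (a like dish, and a like pot, fixed at the far left back edge of the table, are only background). Origin at the centre of its underside, z up. Loose.
- salt_pot: Round steel pot with its lid shut, 116 x 96 mm and 86 mm high. Origin near the centre of its underside, z up. Loose bystander.
- kitchen_timer: Round white wind-up timer with a black bar grip on top, 74 mm across and 50 mm high. Origin at the centre of its underside, z up. Loose bystander.
There are look-alikes about, which are no part of the job. What is shaped like the call_bell but pink is not meant. Leave any orange look-alike of the ramekin alone.

How it is judged (in metres and radians):
On the way, in this order (a step that is already met when the one before it is completed fails the run):
1. the bell's plunger is pressed down (4 mm or more) (value of joint bell_plunger above 0.004 m), for 0.05 s.
2. the plunger is let up and the tool point stays just above the oil brush, over its outline, for 1.5 s (value of joint bell_plunger below 0.002 m and x of the grasp point in the frame of oil_brush between -0.125 and 0.125 m and y of the grasp point in the frame of oil_brush between -0.035 and 0.035 m and z of the grasp point in the frame of oil_brush between 0.02 and 0.1 m), for 1.5 s.
At the end, for the whole second after the job is handed in: The tool point stays over the ramekin, within 35 mm of its centre line and 58 to 140 mm above its underside (fingertips about 0 to 75 mm above the rim); the bell's plunger is up; the brush, ramekin and bystanders lie still within 10 mm of where they were (horizontal distance between the grasp point and ramekin below 0.035 m and z of the grasp point in the frame of ramekin between 0.058 and 0.14 m and value of joint bell_plunger below 0.002 m and distance of each of oil_brush, tasting_spoon, probe_thermometer, ramekin, salt_pot, kitchen_timer from where it was at the start of the episode below 0.01 m and linear speed of each of oil_brush, tasting_spoon, probe_thermometer, ramekin, salt_pot, kitchen_timer below 0.02 m/s); the robot touches nothing.
It fails at once if the brush, ramekin, spoon, thermometer, salt pot or timer is touched by the robot (contact force between any of the fingers, the arm and oil_brush above 0.3 N or contact force between any of the fingers, the arm and tasting_spoon above 0.3 N or contact force between any of the fingers, the arm and probe_thermometer above 0.3 N or contact force between any of the fingers, the arm and ramekin above 0.3 N or contact force between any of the fingers, the arm and salt_pot above 0.3 N or contact force between any of the fingers, the arm and kitchen_timer above 0.3 N).
It fails at once if one of them is moved more than 10 mm or lifted (distance of any of oil_brush, tasting_spoon, probe_thermometer, ramekin, salt_pot, kitchen_timer from where it was at the start of the episode above 0.01 m).
It fails at once if the tool point comes down low over a wrong thing (fingertips within about 60 mm above the spoon, thermometer, salt pot or timer) ((x of the grasp point in the frame of tasting_spoon between -0.1 and 0.1 m and y of the grasp point in the frame of tasting_spoon between -0.025 and 0.025 m and z of the grasp point in the frame of tasting_spoon between -0.02 and 0.09 m) or (x of the grasp point in the frame of probe_thermometer between -0.11 and 0.11 m and y of the grasp point in the frame of probe_thermometer between -0.025 and 0.025 m and z of the grasp point in the frame of probe_thermometer between -0.02 and 0.095 m) or (horizontal distance between the grasp point and salt_pot below 0.045 m and z of the grasp point in the frame of salt_pot between -0.02 and 0.16 m) or (horizontal distance between the grasp point and kitchen_timer below 0.037 m and z of the grasp point in the frame of kitchen_timer between -0.02 and 0.125 m)).
It also fails if it takes over 56 s, if anything falls off the work surface, if the arm or the gripper's body presses on something with over 40 N, if the wrist force passes 120 N, or if a joint passes its speed limit or range.

## Working session

There is one attempt and no reset: what is moved stays moved. The work goes in short steps, Python scripts to look and compute and a shell command to move; the robot and the scene stay as the last step left them, time stands still between calls to the robot, and variables do not carry over. Pictures are saved under pics/ and viewed, at most 10 in all, crops included, and the job is handed in when it is done.

```bash
mkdir -p pics; cat > h.py <<'E'
import numpy as np, cv2
from rig import bot, eyes
def pt(f,loc,z,share=True):
    p=np.array(loc,float)*([512,384] if share else [1,1])
    u=cv2.undistortPoints(p.reshape(1,1,2),np.array(f["intrinsics"],float),np.array(f["distortion"],float)).ravel()
    T=np.array(f["cam_to_world"]); d=T[:3,:3]@[u[0],-u[1],-1]; o=T[:3,3]
    return o+d*(z-o[2])/d[2]
H=dict(call_bell=0,plunger_top=64,oil_brush=0,tasting_spoon=0,probe_thermometer=0,ramekin=0,salt_pot=0,kitchen_timer=0)
E
python3 - <<'E'
from h import *
s=bot.get_state(); print(s["position"],s["tool_rot"],s["gripper_width"])
for c in("scene","side"):
    f=eyes.grab_frame(c); cv2.imwrite(f"pics/{c}.png",cv2.resize(f["image"],(800,600)))
    for n in H:
        for r in eyes.place_of(n,f)[:4]:
            l=np.array(r["location"]); print(c,n,round(r["score"],2),(l*[800,600]).round(),pt(f,l,H[n]).round())
E
```

```text
[ 6.24529777e+02 -1.83631413e-03  2.32583406e+02] [ 7.07122723e-01  7.07090514e-01 -4.71563983e-04 -4.88100482e-04] 91.73319108807809
scene call_bell 0.81 [470. 250.] [ 341. -173.    0.]
scene call_bell 0.67 [478. 303.] [389.  11.   0.]
scene call_bell 0.51 [429. 278.] [ 475. -103.    0.]
scene plunger_top 0.49 [436. 252.] [ 451. -121.   64.]
scene plunger_top 0.47 [464. 234.] [ 364. -165.   64.]
scene plunger_top 0.46 [479. 273.] [380. -23.  64.]
scene oil_brush 0.84 [463. 382.] [504. 220.   0.]
scene tasting_spoon 0.79 [482. 413.] [492. 305.   0.]
scene probe_thermometer 0.6 [418. 332.] [551.  57.   0.]
scene ramekin 0.87 [297. 277.] [ 782. -202.    0.]
scene ramekin 0.76 [299. 237.] [ 750. -354.    0.]
scene ramekin 0.69 [342. 254.] [ 658. -256.    0.]
scene salt_pot 0.73 [424. 227.] [ 426. -296.    0.]
scene kitchen_timer 0.61 [365. 295.] [637. -91.   0.]
side call_bell 0.75 [435. 259.] [364. -22.   0.]
side call_bell 0.53 [379. 259.] [ 462. -120.    0.]
side call_bell 0.48 [396. 225.] [ 347. -175.    0.]
side plunger_top 0.54 [434. 248.] [385.  -8.  64.]
side oil_brush 0.55 [472. 340.] [488. 206.   0.]
side tasting_spoon 0.65 [505. 364.] [486. 300.   0.]
side probe_thermometer 0.78 [403. 321.] [558.  60.   0.]
side ramekin 0.88 [232. 273.] [ 749. -344.    0.]
side ramekin 0.83 [258. 308.] [ 770. -209.    0.]
side ramekin 0.63 [284. 268.] [ 646. -265.    0.]
side ramekin 0.29 [410. 325.] [554.  78.   0.]
side salt_pot 0.6 [334. 211.] [ 425. -330.    0.]
side salt_pot 0.28 [504. 366.] [490. 302.   0.]
side kitchen_timer 0.77 [331. 300.] [ 631. -105.    0.]
side kitchen_timer 0.4 [408. 325.] [558.  77.   0.]
```

View pics/scene.png

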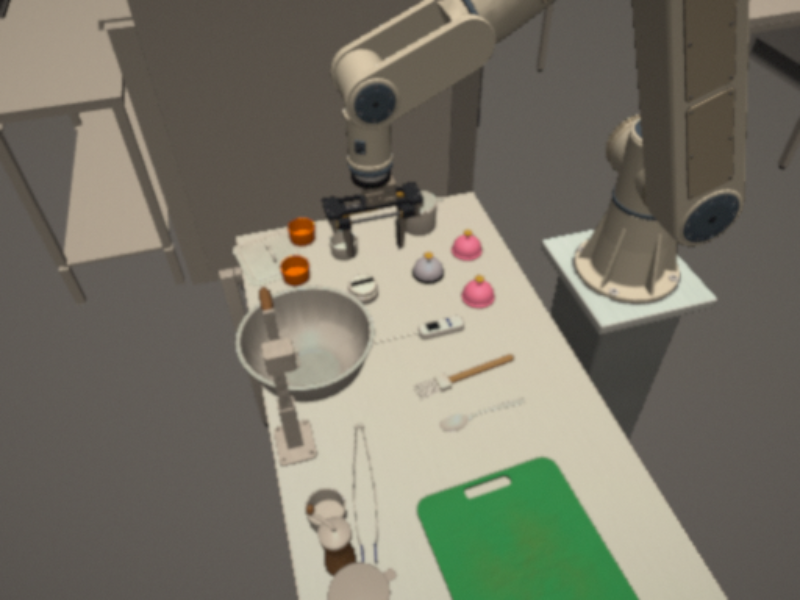

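View pics/side.png

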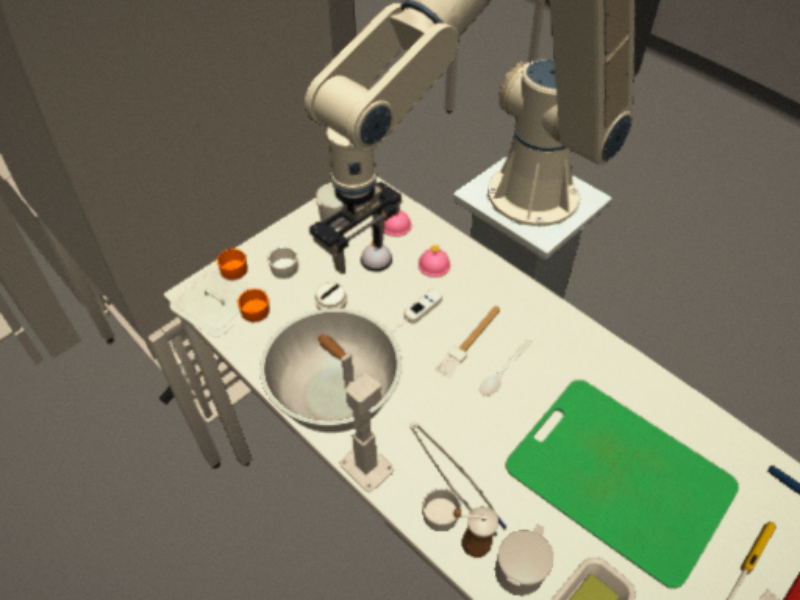

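The scene picture shows three bell shapes: a steel one at (429,268) and pink ones at (467,245) and (479,292). The steel one is meant. There are three ramekins on the right: a white or grey one at (343,245) and orange ones at (302,231) and (295,270). The white one beside the timer is meant. The one at the lower left, (327,508), is background. I'll move over the bell with the gripper shut and confirm from near.

```bash
python3 -m inch '[[[0,0,0],[-2,-3,0],1],[[0,0,0],[-5,-7,0],1],[[0,0,0],[-8,-11,0],1],[[0,0,0],[-11,-15,0],1],[[0,0,0],[-11,-16,0],1],[[0,0,0],[-11,-16,0],1],[[0,0,0],[-11,-16,0],1]]'
python3 - <<'E'
from h import *
print(bot.get_state()["position"])
W=[]
for c in("wrist","scene","side"):
    f=eyes.grab_frame(c); W.append(cv2.resize(f["image"],(800,600)))
    if c=="wrist": cv2.imwrite("pics/w1.png",W[0])
    for n in H:
        for r in eyes.place_of(n,f)[:3]:
            l=np.array(r["location"]); print(c,n,round(r["score"],2),(l*[800,600]).round(),pt(f,l,H[n]).round())
a=cv2.resize(W[1][190:310,270:430],(800,600)); b=cv2.resize(W[2][190:340,200:400],(800,600))
cv2.imwrite("pics/c1.png",cv2.vconcat([cv2.resize(x,(400,300)) for x in(a,b)]))
E
```

```text
time: 1.6
position: [466.2, -109.8, 233.8]
tool_rot: [0.707, 0.707, 0.001, 0.001]
contact_force: [-0.1, -0.4, 0.6]
gripper_width: 37.7
gripper_force: 0.0
[ 466.18436718 -109.78345565  233.760889  ]
wrist call_bell 0.84 [270. 112.] [380. -12.   0.]
wrist call_bell 0.8 [243. 327.] [ 349. -172.    0.]
wrist call_bell 0.56 [393. 269.] [ 466. -125.    0.]
wrist plunger_top 0.84 [220. 360.] [ 351. -172.   64.]
wrist plunger_top 0.74 [400. 292.] [ 470. -124.   64.]
wrist plunger_top 0.7 [245. 105.] [380. -11.  64.]
wrist ramekin 0.95 [699. 507.] [ 741. -347.    0.]
wrist ramekin 0.87 [775. 368.] [ 781. -209.    0.]
wrist ramekin 0.57 [604. 425.] [ 643. -260.    0.]
wrist salt_pot 0.75 [352. 476.] [ 430. -309.    0.]
wrist kitchen_timer 0.6 [623. 233.] [637. -98.   0.]
scene call_bell 0.76 [465. 257.] [ 363. -153.    0.]
scene call_bell 0.66 [482. 414.] [493. 307.   0.]
scene call_bell 0.58 [430. 275.] [ 467. -115.    0.]
scene plunger_top 0.47 [480. 277.] [383.  -9.  64.]
scene plunger_top 0.37 [469. 233.] [ 353. -164.   64.]
scene plunger_top 0.36 [434. 251.] [ 456. -125.   64.]
scene oil_
[... 487 characters left out ...]
 224.] [ 334. -168.    0.]
side call_bell 0.86 [432. 259.] [370. -26.   0.]
side call_bell 0.73 [378. 258.] [ 461. -124.    0.]
side plunger_top 0.5 [374. 239.] [ 465. -132.   64.]
side plunger_top 0.46 [400. 203.] [ 330. -180.   64.]
side plunger_top 0.46 [435. 242.] [369. -21.  64.]
side oil_brush 0.77 [468. 343.] [499. 204.   0.]
side tasting_spoon 0.77 [502. 368.] [497. 303.   0.]
side probe_thermometer 0.54 [409. 327.] [560.  81.   0.]
side ramekin 0.85 [233. 269.] [ 738. -353.    0.]
side ramekin 0.75 [282. 270.] [ 654. -262.    0.]
side ramekin 0.61 [252. 312.] [ 786. -207.    0.]
side salt_pot 0.7 [336. 213.] [ 424. -322.    0.]
side kitchen_timer 0.86 [326. 303.] [ 646. -106.    0.]
```

View pics/w1.png

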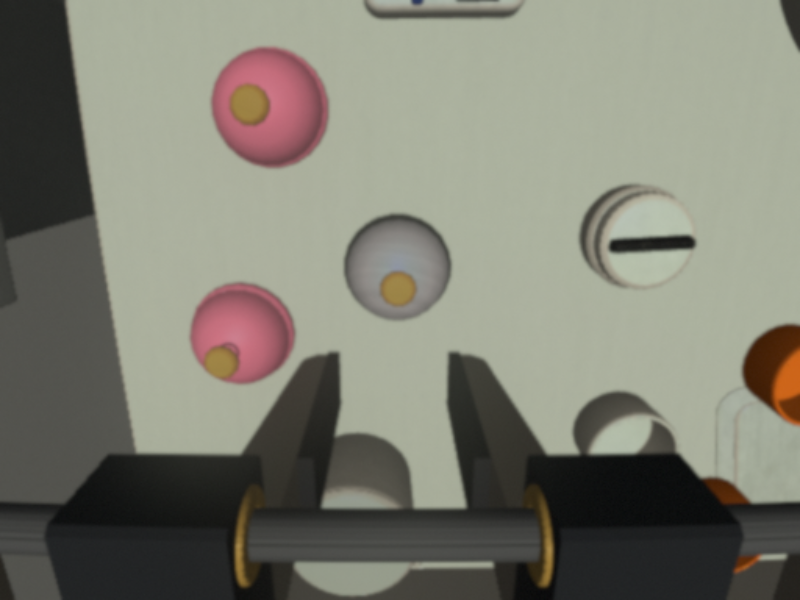

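View pics/c1.png

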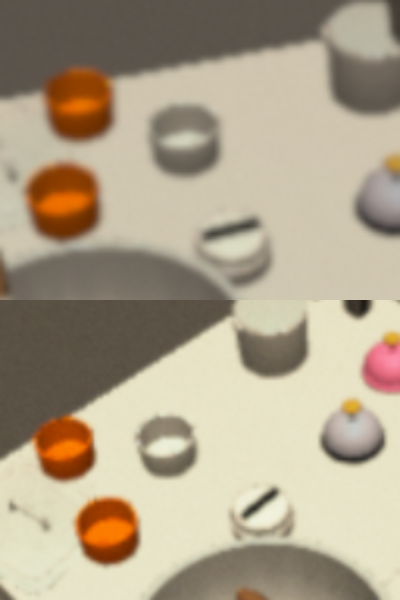

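The crop confirms both targets: the steel bell with plunger at wrist pixel (398,289), about (468,-124) mm, and the white ramekin at (625,440), with the pink and orange ones set apart. I'll go down to just above the plunger.

```bash
python3 -m inch '[[[0,0,0],[-1.4,0.2,0],1],[[0,0,0],[-1.4,0.2,4],1],[[0,0,0],[-1.4,0.2,8],1],[[0,0,0],[-1.4,0.2,12],1],[[0,0,0],[-1.4,0.2,13.4],1],[[0,0,0],[-1.4,0.2,13.4],1],[[0,0,0],[-1.4,0.2,13.4],1]]'
python3 - <<'E'
from h import *
print(bot.get_state()["position"])
W=[]
for c in("wrist","scene","side"):
    f=eyes.grab_frame(c); W.append(cv2.resize(f["image"],(800,600)))
    for n in("call_bell","plunger_top","ramekin"):
        for r in eyes.place_of(n,f)[:4]:
            l=np.array(r["location"]); print(c,n,round(r["score"],2),(l*[800,600]).round(),pt(f,l,H[n]).round())
a=W[1][200:300,360:500]; b=W[2][190:290,310:450]
cv2.imwrite("pics/c2.png",cv2.vconcat([cv2.hconcat([cv2.resize(x,(400,286)) for x in(a,b)]),cv2.resize(W[0],(400,300)).repeat(2,1)[:,:800]]))
E
```

```text
time: 3.65
position: [467.4, -124.6, 99.6]
tool_rot: [0.707, 0.707, -0.0, 0.0]
contact_force: [-0.1, 1.1, -0.0]
gripper_width: 0.3
gripper_force: 0.0
[ 467.41465252 -124.64206277   99.59812171]
wrist call_bell 0.98 [401. 299.] [ 471. -121.    0.]
wrist call_bell 0.97 [202.  65.] [382. -12.   0.]
wrist call_bell 0.7 [171. 396.] [ 348. -176.    0.]
wrist call_bell 0.52 [399. 360.] [ 470. -154.    0.]
wrist plunger_top 0.87 [117. 465.] [ 350. -174.   64.]
wrist plunger_top 0.64 [397. 354.] [ 469. -123.   64.]
wrist plunger_top 0.6 [135.  44.] [381. -12.  64.]
wrist ramekin 0.89 [695. 520.] [ 646. -259.    0.]
scene call_bell 0.8 [433. 277.] [ 463. -105.    0.]
scene call_bell 0.64 [468. 251.] [ 348. -172.    0.]
scene call_bell 0.55 [476. 302.] [392.   6.   0.]
scene call_bell 0.34 [424. 222.] [ 419. -315.    0.]
scene plunger_top 0.57 [463. 234.] [ 367. -165.   64.]
scene plunger_top 0.49 [481. 277.] [381.  -7.  64.]
scene plunger_top 0.39 [428. 251.] [ 468. -131.   64.]
scene ramekin 0.81 [343. 251.] [ 652. -265.    0.]
scene ramekin 0.71 [305. 241.] [ 737. -335.    0.]
scene ramekin 0.54 [294. 272.] [ 785. -224.    0.]
side call_bell 0.81 [395. 225.] [ 349. -178.    0.]
side call_bell 0.63 [435. 261.] [369. -18.   0.]
side call_bell 0.59 [378. 258.] [ 460. -125.    0.]
side plunger_top 0.58 [372. 238.] [ 466. -136.   64.]
side plunger_top 0.53 [436. 245.] [376. -12.  64.]
side plunger_top 0.44 [398. 204.] [ 336. -180.   64.]
side ramekin 0.87 [281. 271.] [ 657. -262.    0.]
side ramekin 0.58 [255. 309.] [ 778. -210.    0.]
side ramekin 0.57 [235. 269.] [ 735. -347.    0.]
```

View pics/c2.png

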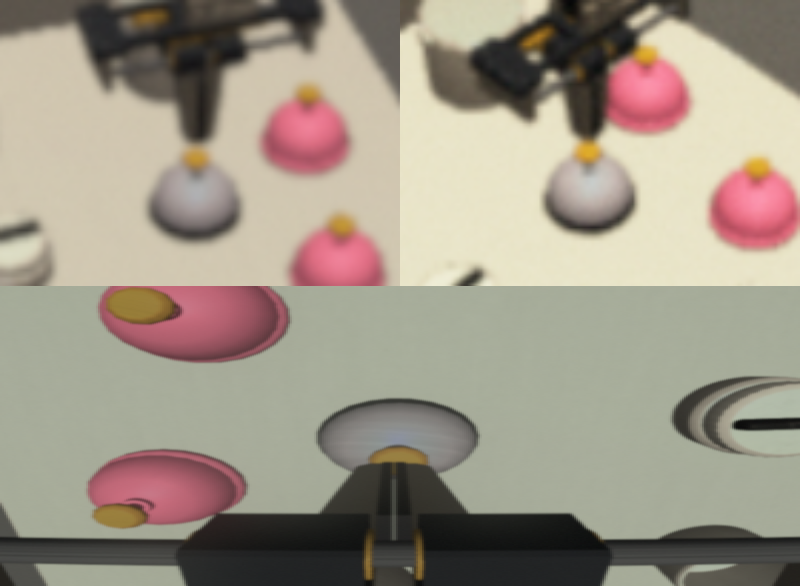

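Shut fingertips stand centred over the steel bell's brass plunger in both views, at (197,150) and (588,145), so I'll press.

```bash
python3 -m inch '[[[0,0,0],[0,0.1,1.2],1],[[0,0,0],[0,0.1,1.7],1],[[0,0,0],[0,0.1,2.0],1],[[0,0,0],[0,0.1,2.2],1],[[0,0,0],[0,0.1,2.2],1],[[0,0,0],[0,0.1,2.2],1]]'
```

```text
time: 4.85
position: [467.9, -124.0, 77.4]
tool_rot: [0.707, 0.707, -0.0, -0.0]
contact_force: [-1.4, -0.0, 3.2]
gripper_width: 0.5
gripper_force: 2.0
```

```bash
python3 -m inch '[[[0,0,0],[0,0,0.1],1],[[0,0,0],[0,0,0.2],1],[[0,0,0],[0,0,0.2],1],[[0,0,0],[0,0,0.2],1]]'
python3 - <<'E'
from h import *
f=eyes.grab_frame("side"); w=cv2.resize(f["image"],(800,600)); cv2.imwrite("pics/c3.png",cv2.resize(w[190:290,310:450],(700,500)))
E
```

```text
time: 5.25
position: [468.0, -124.0, 76.3]
tool_rot: [0.707, 0.707, 0.0, 0.0]
contact_force: [-4.6, 2.1, 17.5]
gripper_width: 0.5
gripper_force: 9.0
```

The force of 17.5 N is well past the 4.5 N full-travel load, so the bell has rung. I'll lift off and travel to the brush.

```bash
python3 -m inch '[[[0,0,0],[0,0,-2],1],[[0,0,0],[0,0,-6],1],[[0,0,0],[0,0,-11],1],[[0,0,0],[0,0,-16],1],[[0,0,0],[3,0,-16],1],[[0,0,0],[7,0.5,-16],1],[[0,0,0],[12,1,-16],1],[[0,0,0],[16,1.5,-16],1]]'
python3 -m inch '[[[0,0,0],[4,0,0],1],[[0,0,0],[8,1,0],1],[[0,0,0],[12,1.5,0],1],[[0,0,0],[16,1.5,0],1],[[0,0,0],[17,1.5,0],1],[[0,0,0],[17,1.5,0],1]]'
python3 - <<'E'
from h import *
p=bot.get_state(); print(p["position"],p["contact_force"])
for c in("wrist","scene","side"):
    f=eyes.grab_frame(c)
    if c=="wrist": cv2.imwrite("pics/w2.png",cv2.resize(f["image"],(800,600)))
    for n in("call_bell","plunger_top","oil_brush","tasting_spoon","probe_thermometer"):
        for r in eyes.place_of(n,f)[:2]:
            l=np.array(r["location"]); print(c,n,round(r["score"],2),(l*[800,600]).round(),pt(f,l,H[n]).round())
    for r in eyes.silhouettes("oil_brush",f)[:1]:
        y,x=np.nonzero(r["region"]); b=cv2.boxPoints(cv2.minAreaRect(np.c_[x,y].astype(np.float32)))
        print([pt(f,q,5,False)[:2].round() for q in b])
E
```

```text
time: 6.1
position: [482.8, 37.8, 235.4]
tool_rot: [0.707, 0.707, 0.0, 0.0]
contact_force: [1.4, -0.6, -0.1]
gripper_width: 0.5
gripper_force: 0.0
time: 6.7
position: [497.6, 207.0, 234.9]
tool_rot: [0.706, 0.708, -0.0, -0.0]
contact_force: [-0.1, -0.6, -0.9]
gripper_width: 0.3
gripper_force: 0.0
[497.6350088 207.0329171 234.8718716] [-0.14024613 -0.62748611 -0.85833493]
wrist call_bell 0.76 [362. 591.] [ 468. -123.    0.]
wrist oil_brush 0.79 [385. 249.] [491. 206.   0.]
wrist probe_thermometer 0.58 [465. 417.] [557.  65.   0.]
[array([376., 215.]), array([602., 239.]), array([609., 202.]), array([376., 176.])]
scene call_bell 0.66 [433. 270.] [ 456. -129.    0.]
scene call_bell 0.64 [479. 303.] [389.  12.   0.]
scene plunger_top 0.72 [421. 338.] [568. 130.  64.]
scene oil_brush 0.64 [465. 371.] [489. 194.   0.]
scene tasting_spoon 0.79 [480. 413.] [498. 303.   0.]
scene probe_thermometer 0.77 [417. 335.] [556.  67.   0.]
[array([605., 200.]), array([379., 146.]), array([381., 195.]), array([602., 245.])]
side call_bell 0.82 [436. 259.] [363. -21.   0.]
side call_bell 0.67 [376. 257.] [ 463. -130.    0.]
side plunger_top 0.42 [402. 206.] [ 334. -168.   64.]
side plunger_top 0.41 [432. 250.] [392.  -7.  64.]
side oil_brush 0.73 [466. 339.] [494. 194.   0.]
side tasting_spoon 0.46 [500. 368.] [500. 298.   0.]
side probe_thermometer 0.63 [409. 327.] [559.  80.   0.]
[array([598., 197.]), array([377., 165.]), array([382., 207.]), array([600., 236.])]
```

View pics/w2.png

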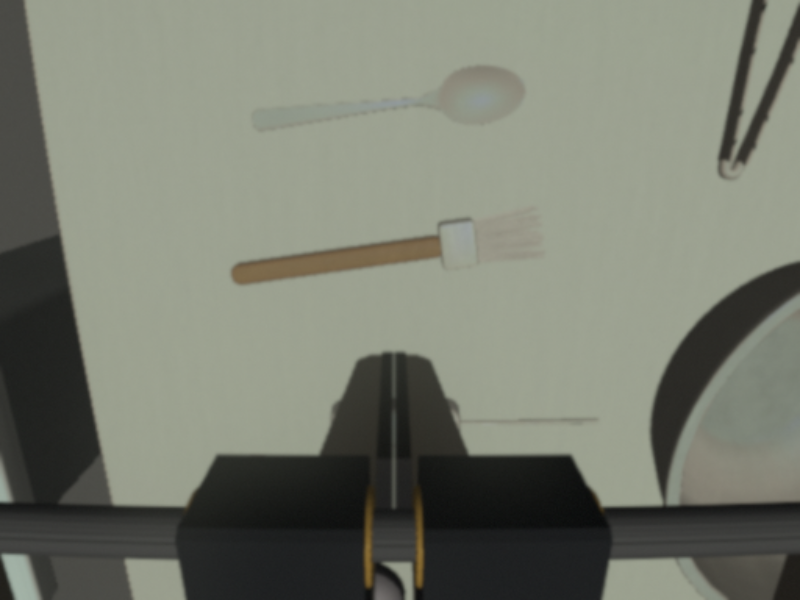

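The oil brush lies in the wrist picture from (235,272) to (545,230), centre about (491,206) mm, with the spoon well to its left at (390,100). I'll go down 16.5 cm and hold.

```bash
python3 -m inch '[[[0,0,0],[0,-0.5,4],1],[[0,0,0],[0,-0.5,8],1],[[0,0,0],[0,-0.5,12],1],[[0,0,0],[0,-0.5,15],1],[[0,0,0],[0,-0.5,16.5],1],[[0,0,0],[0,-0.5,16.5],1],[[0,0,0],[0,-0.5,16.5],1],[[0,0,0],[0,-0.5,16.5],1]]'
for i in 1 2 3; do :; done
python3 -m inch '[[[0,0,0],[0,0,0],1],[[0,0,0],[0,0,0],1],[[0,0,0],[0,0,0],1],[[0,0,0],[0,0,0],1],[[0,0,0],[0,0,0],1],[[0,0,0],[0,0,0],1],[[0,0,0],[0,0,0],1],[[0,0,0],[0,0,0],1]]'
python3 -m inch '[[[0,0,0],[0,0,0],1],[[0,0,0],[0,0,0],1],[[0,0,0],[0,0,0],1],[[0,0,0],[0,0,0],1],[[0,0,0],[0,0,0],1],[[0,0,0],[0,0,0],1],[[0,0,0],[0,0,0],1],[[0,0,0],[0,0,0],1]]'
python3 -m inch '[[[0,0,0],[0,0,0],1],[[0,0,0],[0,0,0],1],[[0,0,0],[0,0,0],1],[[0,0,0],[0,0,0],1],[[0,0,0],[0,0,0],1],[[0,0,0],[0,0,0],1]]'
python3 - <<'E'
from h import *
f=eyes.grab_frame("side"); w=cv2.resize(f["image"],(800,600)); cv2.imwrite("pics/c4.png",cv2.resize(w[230:390,380:580],(700,560)))
E
```

```text
time: 8.55
position: [493.9, 206.4, 71.5]
tool_rot: [0.707, 0.707, 0.001, 0.0]
contact_force: [-0.1, -0.3, 0.2]
gripper_width: 0.2
gripper_force: 0.0
time: 9.35
position: [493.0, 206.0, 70.2]
tool_rot: [0.707, 0.707, -0.0, -0.0]
contact_force: [-0.3, 0.5, 0.4]
gripper_width: 0.2
gripper_force: 0.0
time: 10.15
position: [493.0, 206.0, 70.3]
tool_rot: [0.707, 0.707, -0.0, -0.0]
contact_force: [-0.1, -1.0, -0.1]
gripper_width: 0.5
gripper_force: 0.0
time: 10.75
position: [493.0, 206.0, 70.3]
tool_rot: [0.707, 0.707, -0.0, -0.0]
contact_force: [0.4, 0.6, -0.4]
gripper_width: 0.2
gripper_force: 0.0
```

View pics/c4.png

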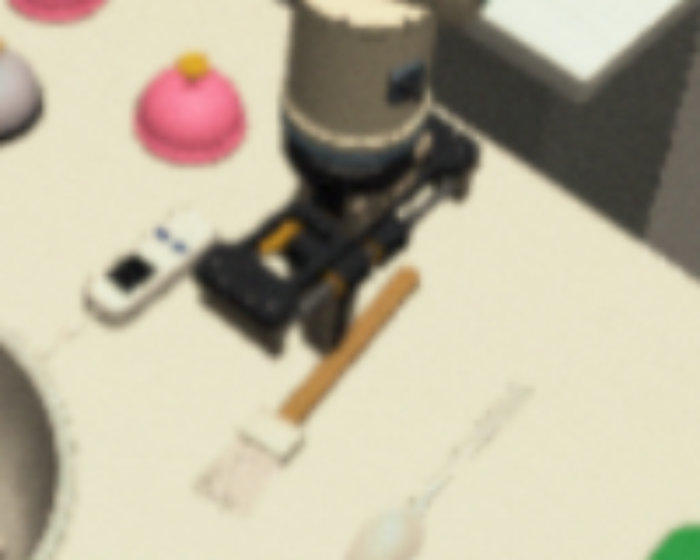

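The fingertips hung over the brush handle, clear of it, at (325,340) in the crop, and stayed still for over 2 s. Next I'll go up and across to the ramekin, staying high.

```bash
python3 -m inch '[[[0,0,0],[0,0,-4],1],[[0,0,0],[0,0,-8],1],[[0,0,0],[0,0,-13],1],[[0,0,0],[0,0,-18],1],[[0,0,0],[-4,1,-18],1],[[0,0,0],[-8,3,-18],1],[[0,0,0],[-12,4,-18],1],[[0,0,0],[-16,5,-18],1]]'
python3 -m inch '[[[0,0,0],[-4,1,0],1],[[0,0,0],[-8,3,0],1],[[0,0,0],[-12,4,0],1],[[0,0,0],[-16,5,0],1],[[0,0,0],[-20,6,0],1],[[0,0,0],[-24,8,0],1],[[0,0,0],[-28,9,0],1],[[0,0,0],[-30,10,0],1]]'
python3 -m inch '[[[0,0,0],[0,0,0],1],[[0,0,0],[0,0,0],1],[[0,0,0],[0,0,0],1]]'
python3 - <<'E'
from h import *
for c in("wrist","scene","side"):
    f=eyes.grab_frame(c)
    if c=="wrist": cv2.imwrite("pics/w3.png",cv2.resize(f["image"],(800,600)))
    for n in("ramekin","kitchen_timer","plunger_top"):
        for r in eyes.place_of(n,f)[:4]:
            l=np.array(r["location"]); print(c,n,round(r["score"],2),(l*[800,600]).round(),pt(f,l,H[n]).round())
E
```

```text
time: 11.6
position: [543.3, 44.5, 250.5]
tool_rot: [0.707, 0.707, 0.0, 0.0]
contact_force: [-0.0, -0.0, 0.6]
gripper_width: 0.8
gripper_force: 0.0
time: 12.4
position: [643.1, -257.3, 249.9]
tool_rot: [0.708, 0.706, -0.0, 0.0]
contact_force: [-0.6, 0.1, 0.7]
gripper_width: 0.4
gripper_force: 0.0
time: 12.7
position: [642.6, -252.9, 250.1]
tool_rot: [0.707, 0.707, -0.0, -0.0]
contact_force: [-0.8, 0.5, 0.1]
gripper_width: 0.1
gripper_force: 0.0
wrist ramekin 0.87 [511. 357.] [ 739. -347.    0.]
wrist ramekin 0.83 [396. 254.] [ 644. -261.    0.]
wrist ramekin 0.79 [577. 181.] [ 780. -204.    0.]
wrist ramekin 0.24 [153.  70.] [ 469. -125.    0.]
wrist kitchen_timer 0.69 [386.  23.] [637. -96.   0.]
wrist plunger_top 0.77 [107.  55.] [ 470. -123.   64.]
scene ramekin 0.88 [341. 258.] [ 663. -239.    0.]
scene ramekin 0.84 [298. 282.] [ 784. -186.    0.]
scene ramekin 0.63 [307. 240.] [ 733. -336.    0.]
scene ramekin 0.55 [365. 293.] [635. -99.   0.]
scene kitchen_timer 0.81 [367. 295.] [633. -91.   0.]
scene plunger_top 0.45 [428. 251.] [ 470. -130.   64.]
scene plunger_top 0.39 [478. 280.] [389.  -1.  64.]
scene plunger_top 0.38 [466. 234.] [ 359. -164.   64.]
side ramekin 0.88 [234. 271.] [ 741. -346.    0.]
side ramekin 0.67 [257. 308.] [ 772. -208.    0.]
side ramekin 0.55 [283. 268.] [ 650. -265.    0.]
side kitchen_timer 0.61 [328. 300.] [ 638. -110.    0.]
side plunger_top 0.58 [433. 247.] [384. -14.  64.]
side plunger_top 0.45 [399. 202.] [ 329. -184.   64.]
side plunger_top 0.41 [374. 236.] [ 457. -139.   64.]
```

View pics/w3.png

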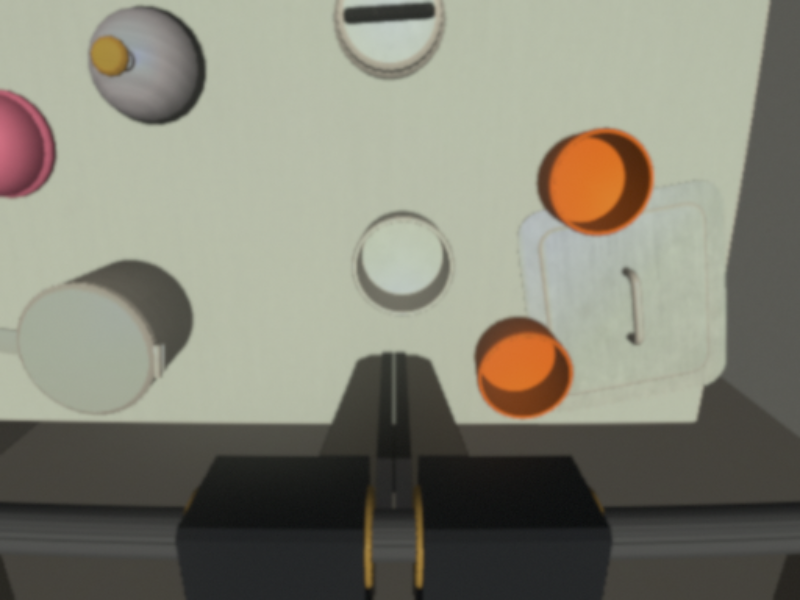

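The white ramekin sits at (402,260) in the wrist picture, at (645,-261) mm, with the orange ones off to the right. I'll correct by 8 mm and go down 15 cm, leaving the tips about 36 mm above the rim.

```bash
python3 -m inch '[[[0,0,0],[-0.8,0.3,2],1],[[0,0,0],[-0.8,0.3,6],1],[[0,0,0],[-0.8,0.3,10],1],[[0,0,0],[-0.8,0.3,13],1],[[0,0,0],[-0.8,0.3,15],1],[[0,0,0],[-0.8,0.3,15],1],[[0,0,0],[-0.8,0.3,15],1],[[0,0,0],[-0.8,0.3,15],1]]'
python3 -m inch '[[[0,0,0],[0,0,0],1],[[0,0,0],[0,0,0],1],[[0,0,0],[0,0,0],1],[[0,0,0],[0,0,0],1]]'
python3 - <<'E'
from h import *
f=eyes.grab_frame("side"); w=cv2.resize(f["image"],(800,600)); cv2.imwrite("pics/c5.png",cv2.resize(w[190:330,190:390],(800,560)))
f=eyes.grab_frame("wrist")
for r in eyes.place_of("ramekin",f)[:3]: print(pt(f,r["location"],0).round())
E
```

```text
time: 14.1
position: [647.0, -262.4, 102.0]
tool_rot: [0.707, 0.707, 0.0, 0.001]
contact_force: [0.4, -1.0, 0.3]
gripper_width: 0.3
gripper_force: 0.0
time: 14.5
position: [646.1, -262.0, 100.7]
tool_rot: [0.707, 0.707, 0.0, 0.0]
contact_force: [-0.6, 0.5, -0.1]
gripper_width: 0.5
gripper_force: 0.0
[ 646. -261.   -0.]
[ 784. -202.   -0.]
[ 740. -345.    0.]
```

View pics/c5.png

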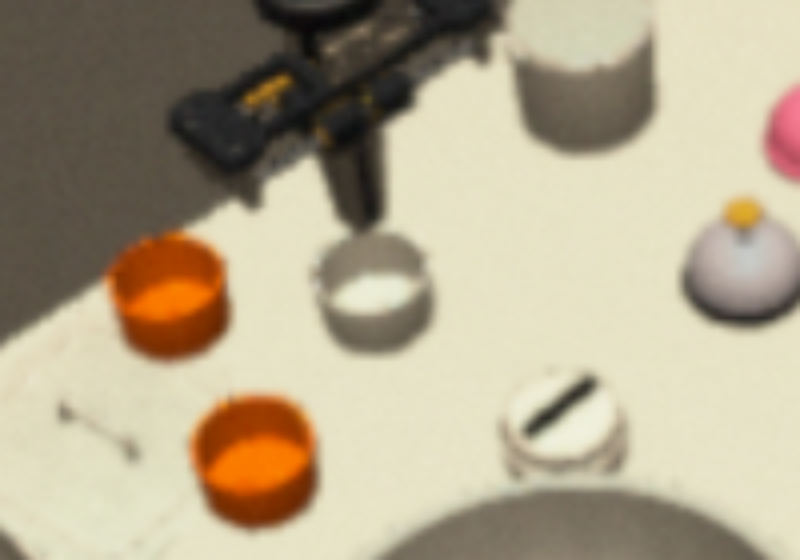

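The fingertips at (360,225) hang over the white ramekin at (373,290). Its measured centre is within 2 mm of the TCP, and the plunger is up, so I'm handing in.

```bash
python3 -c "
from rig import bot
print(bot.finish_job())"
```

```text
the job is handed in; nothing more can be done
None
```

I rang the steel bell, pointed at the oil brush for over 2 s, and handed the job in with the fingertips still over the white ramekin; I saw no contact with anything but the bell, and no verdict was returned.

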